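# Rebuild the pivot post of a field microscope base and clamp it

### The job

Rebuild the pivot of the stripped microscope base: lower the wide collar down its steel post until it lies flat on the base, let it go, then lower the narrow collar down onto it, fully home; do not drop either of them. Then gently slide the clamp jaw along its track against the wide collar until its sprung tip is pressed about half-way in, and leave it so. Do not disturb the eyepiece, focus knob and dish that lie about.

Things in the scene. Friction and masses are not known exactly. Their poses are not given: they have to be found in the camera images.
- base: White painted microscope base standing on the table on rubber feet, fixed: a box 200 (its x) x 260 (its y) x 45 mm high with a rotary switch, a round white light plate and, along one side, the steel post and the clamp track. Origin: centre of its underside, at table height. z up. The jaw closes along the base's +y.
- post_foot (a point): Foot of the steel post, on its axis, level with the top of the base (45 mm over the table), at x +35, y +70 mm in the base's frame; axes as the base. The post is a plain upright 20 mm diameter rod, 55 mm tall, with a bevelled top edge (15 mm across at the very top). Each collar's bore has 1 mm of play all round on it.
- post_top (a point): Centre of the post's top, 55 mm over post_foot.
- wide_collar: Loose plain aluminium collar, outside diameter 56 mm, bore 22 mm, 18 mm tall, about 0.12 kg, lying flat on the table. Origin: centre of its underside; z is the bore's axis. Home: underside flat on the base round the post. Either side may be up.
- wide_mid (a point): Middle of the wide collar's bore, 9 mm over its underside.
- narrow_collar: Loose plain aluminium collar, outside diameter 40 mm, bore 22 mm, 20 mm tall, about 0.08 kg, lying flat on the table. Origin: centre of its underside; z is the bore's axis. Home: underside flat on the wide collar (18 mm over the base). Either side may be up.
- narrow_mid (a point): Middle of the narrow collar's bore, 10 mm over its underside.
- jaw (a joint): Slide of the aluminium clamp jaw on its track on the base, m, grows towards the post (base +y), 0 to 0.075. It resists with about 6 N of friction and stays where it is left. At value q the fin's centre is 125 mm - q from the post's axis, and the unpressed tip touches a centred wide collar at q = 0.038; pressed half-way in at q = 0.043.
- fin_top (a point): Top centre of the jaw's upright fin, 49.5 mm over the base's top; axes as the base. The fin, 26 mm wide (base x) and 10 mm thick (base y), stands 33 mm over the jaw's block, which is 36 mm wide, 16.5 mm high and reaches 45 mm ahead of the fin's centre. Behind the fin the base is flat but for two 4 mm high rails: push the fin from behind or pinch it across its width.
- tip (a joint): How far the jaw's sprung rubber-faced tip is pressed into the jaw, m: 0 free, 0.010 fully in; spring 1 N per mm. The tip sticks out 14 mm from the front of the jaw's block when free.
- tip_face (a point): Centre of the tip's front face (20 mm wide, 10 mm high), 9 mm over the base's top, 59 mm ahead of the fin's centre when free.
- eyepiece: Black eyepiece standing on the table, 38 mm across, 46 mm tall. Origin: centre of its underside. Leave alone.
- focus_knob: Black round focus knob lying on the table, 48 mm across, 18 mm tall, no hole. Origin: centre of its underside. Leave alone.
- dish: Clear shallow dish, 90 mm across, 14 mm tall. Origin: centre of its underside. Leave alone.
Mind the look-alikes: they are no part of the job. What is shaped like the wide_collar but blue is not meant.

How it is judged (in metres and radians):
On the way, in this order (a step that is already met when the one before it is completed fails the run):
1. the wide collar is flat home on the base round the post and let go (horizontal distance between wide_mid and post_foot below 0.003 m and z of wide_mid in the frame of post_foot between 0.007 and 0.011 m and angle between the z axis of wide_collar and the z axis of base, either way round below 0.06 rad and contact force between the fingers and wide_collar below 0.1 N), for 0.1 s.
2. the narrow collar is home on the wide one round the post and let go (horizontal distance between each of wide_mid, narrow_mid and post_foot below 0.003 m and z of wide_mid in the frame of post_foot between 0.007 and 0.011 m and angle between the z axis of each of wide_collar, narrow_collar and the z axis of base, either way round below 0.06 rad and z of narrow_mid in the frame of post_foot between 0.026 and 0.03 m and contact force between the fingers and narrow_collar below 0.1 N), for 0.1 s.
3. the jaw's tip presses on the wide collar with more than 1 N and is 2 to 8 mm in (contact force between tip and wide_collar above 1 N and value of joint tip between 0.002 and 0.008 m), for 0.2 s.
At the end, for the whole second after the job is handed in: Wide collar flat on the base round the post, narrow collar flat on the wide one (each within 2 mm of its home height, 3 mm of the post's axis, 0.06 rad of square) and at rest; the jaw's tip pressing on the wide collar with more than 1 N, pressed 2 to 8 mm in (all of step 3 and horizontal distance between each of wide_mid, narrow_mid and post_foot below 0.003 m and z of wide_mid in the frame of post_foot between 0.007 and 0.011 m and angle between the z axis of each of wide_collar, narrow_collar and the z axis of base, either way round below 0.06 rad and z of narrow_mid in the frame of post_foot between 0.026 and 0.03 m and linear speed of each of wide_collar, narrow_collar below 0.02 m/s); the robot touches nothing.
It fails at once if the wide collar is dropped: it moves faster than 0.5 m/s (a free fall of about 13 mm) with no finger touching it (contact force between the fingers and wide_collar below 0.1 N and linear speed of wide_collar above 0.5 m/s).
It fails at once if the narrow collar is dropped: it moves faster than 0.5 m/s (a free fall of about 13 mm) with no finger touching it (contact force between the fingers and narrow_collar below 0.1 N and linear speed of narrow_collar above 0.5 m/s).
It fails at once if the jaw is forced: its tip presses the wide collar with more than 25 N (contact force between tip and wide_collar above 25 N).
It fails at once if the eyepiece, focus knob or dish is moved more than 30 mm (distance of any of eyepiece, focus_knob, dish from where it was at the start of the episode above 0.03 m).
It also fails if it takes over 72 s, if anything falls off the work surface, if the arm or the gripper's body presses on something with over 40 N, if the wrist force passes 120 N, or if a joint passes its speed limit or range.

### The arm

A 6-joint arm with a two-finger parallel gripper is mounted at the origin on the work surface. World frame = base frame: x ahead of the robot, y to its left, z up, the work surface at z = 0. Lengths are in m, angles in degrees, forces in N, time in s.
With the tool pointing down it reaches from about 0.25 to 0.775 m from the base axis. Payload 8.9 kg.
Tool frame: the origin (TCP) lies at the centre of the arm's flange, where the gripper is bolted on; the fingertips stand 173 mm ahead of it and the grasp point (between the pads) lies 155 mm ahead of it; z points along the fingers, y is the line along which they close (so a half turn about z gives the same grasp; the last joint's range is limited). The gripper opens to 85 mm and grips with 20 to 120 N. Pads are 22 mm wide; open, the fingers measure 114 mm over their backs; the gripper's body (76 mm by 85 mm) begins 54 mm behind the grasp point. The pads swing forward as they close: fully open they stand 13 mm farther back than shut.
Start: joints at [63.81, 16.656, -8.789, 64.555, 0, 82.019], TCP at [0.164, 0.499, 0.405] pointing down, gripper open.
Joint ranges: [-144.48, 144.48], [-52.06, 99.96], [-74.48, 78.29], [-112.23, 115.85], [-86.99, 84.42], [-180, 180]. Speed limits (degrees/s): [127.2, 127.2, 159.86, 180, 180, 180].

### API

Orientations are given as [roll, pitch, yaw] about the fixed x, y, z axes, in that order (R = Rz(yaw) Ry(pitch) Rx(roll)).
In Python, from plant import arm gives the robot as it stands. The module is installed in compiled form; this text tells all that it offers.
- The arm moves only by the tool servo_tool, never from a script. Its argument "rows" is a list of rows, each an object of numbers: "dx", "dy", "dz": the shift along the tool's x, y, z in m; "yaw": the turn about the tool's z in degrees; "hand": the finger opening in m, from 0 to 0.0854. In form: [{"dx": .., "dy": .., "dz": .., "yaw": .., "hand": ..}, ...]. A call has 1 to 20 rows; each row is the pose to reach, as a shift and turn from the pose commanded when the call began, along the tool's axes at that moment; what a row does not reach only later rows make up. A row lasts 1/10 s, in which the tool goes at most 50 mm and 8.59 degrees, less where a joint would pass 70% of its speed; a pose out of reach is approached as far as the arm can. A call with a gripper value outside its range is refused whole. The fingers move at their own pace and stop on an object; "newtons" is the grip in N (left out, the last holds). Time passes only in rows, so rows that repeat a pose let the fingers close. It gives the time, the measured TCP pose, the force, the opening and the grip force at its end, in the units of the state.
- arm.sense(): the state, without advancing time (a new reading comes with each control period).
- arm.grab_frame(name): name is "scene" or "top"; returns the picture (420x560x3 uint8, blue, green, red); there is no depth.
- arm.camera_model(name): a dict with "K" (3x3 intrinsics, pixels), "R" (3x3) and "t" (3): a world point X has camera coordinates R X + t. Camera axes: x right, y down, z forward; pixel columns grow to the right and rows downward; lengths in m; the calibration is good to about 2 mm. A picture is of the moment at which its call begins. camera_model takes no time and is no camera call.
- arm.finish_job(): hands the job in; it is judged then, once.
The state is a dict: "time": time; "joint_pos": joint angles; "joint_velocities": joint speeds; "tau": joint torques, N m; "position": TCP position; "orientation": TCP orientation; "force": force on the tool from outside, world axes, zero at the start; "torque": the same for the moment, N m; "finger_gap": finger opening in m; "gripper_force": force on a finger pad.
Only numpy, scipy, OpenCV 4.12 (cv2) and the standard library are available. Lean on these libraries where they do the work, as an engineer would, in place of code of your own. Each camera call takes 0.05 s, during which the arm holds its last target. There are 200 camera calls.

## Working session

There is one attempt and no reset: what is moved stays moved. The work goes in short steps, Python scripts to look and compute and a tool call to move; the robot and the scene stay as the last step left them, time stands still between calls to the robot, and variables do not carry over. Pictures are saved under pics/ and viewed, at most 13 in all, crops included, and the job is handed in when it is done.

Besides the shell and the picture viewer there is one more tool, called after ">>>" in YAML: its name, and indented under it one key for each argument. servo_tool: Moves the arm, as the interface text tells. Its arguments: {"type":"object","properties":{"rows":{"type":"array","items":{"type":"object","properties":{"dx":{"type":"number"},"dy":{"type":"number"},"dz":{"type":"number"},"yaw":{"type":"number"},"hand":{"type":"number"}}}},"newtons":{"type":"number"}},"required":["rows"]}

```bash
mkdir -p pics && python3 - <<'E'
from plant import arm
import cv2,numpy as np
for n in("scene","top"):
    f=arm.grab_frame(n);cv2.imwrite(f"pics/{n}0.png",f)
    c=arm.camera_model(n);print(n,np.array(c["K"]).tolist(),np.round(c["R"],3).tolist(),np.round(c["t"],3).tolist())
print(arm.sense())
E
```

```text
scene [[457.34367962116585, 0.0, 279.4020924713961], [0.0, 457.34367962116585, 208.25425889248413], [0.0, 0.0, 1.0]] [[-0.218, 0.976, 0.014], [0.716, 0.17, -0.677], [-0.663, -0.137, -0.736]] [0.011, -0.31, 1.347]
top [[433.84468929350714, 0.0, 276.4081944717621], [0.0, 433.84468929350714, 209.386631726496], [0.0, 0.0, 1.0]] [[-0.078, -0.997, 0.002], [-0.974, 0.076, -0.215], [0.215, -0.018, -0.977]] [0.122, 0.529, 1.043]
{'time': 0.1, 'joint_pos': array([ 6.38100759e+01,  1.66870641e+01, -8.82457345e+00,  6.45551150e+01,
        3.04630674e-04,  8.20191752e+01]), 'joint_velocities': array([-0.04331111, -0.03084808,  0.08688119,  0.05455689,  0.05674424,
        0.01949886]), 'tau': array([ 1.07669486e-03, -5.37976635e+01,  3.31920290e+01,  9.26787470e-03,
       -2.38330358e-04,  1.10749050e-05]), 'position': array([0.16396782, 0.49855216, 0.4041914 ]), 'orientation': array([-1.79933936e+02, -9.56972749e-03,  1.61790895e+02]), 'force': array([ 0.31332966, -0.41186322,  1.07741785]), 'torque': array([-0.01412835, -0.00778188,  0.11386066]), 'gripper_force': 0.0, 'finger_gap': 0.0853870863881617}
```

View pics/top0.png

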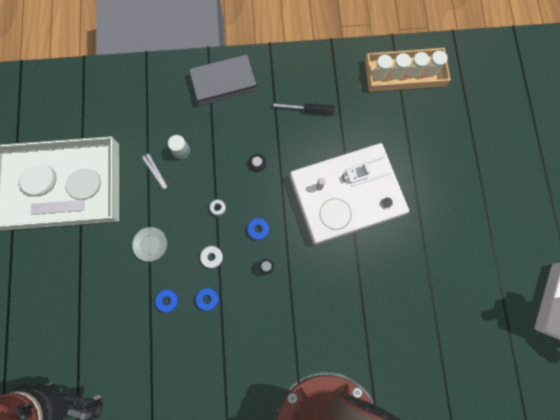

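View pics/scene0.png

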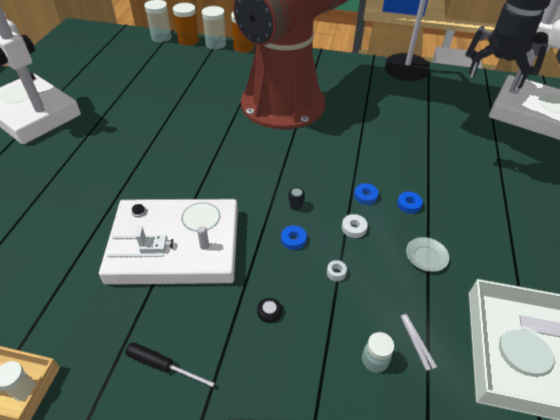

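The top view shows the wide collar at about (211,257), the narrow collar at (217,208), the post at (321,184) and the jaw at (355,174). In the scene view they are at (355,226), (337,270), (203,238) and (148,243).

```bash
cat > h.py <<'E'
from plant import arm
import cv2,numpy as np
C={n:{k:np.array(v,float) for k,v in arm.camera_model(n).items() if k in"KRt"} for n in("scene","top")}
def ray(n,p):
    c=C[n];o=-c["R"].T@c["t"];d=c["R"].T@np.linalg.inv(c["K"])@[p[0],p[1],1];return o,d
def onz(n,p,z):
    o,d=ray(n,p);return o+d*(z-o[2])/d[2]
def tri(pa,pb):
    P=[C[n]["K"]@np.c_[C[n]["R"],C[n]["t"]] for n in("scene","top")]
    X=cv2.triangulatePoints(P[0],P[1],np.float64(pa).reshape(2,1),np.float64(pb).reshape(2,1)).ravel();return X[:3]/X[3]
def proj(n,X):
    c=C[n];v=c["K"]@(c["R"]@np.asarray(X)+c["t"]);return v[:2]/v[2]
def blob(f,p,thr=110,r=30):
    """bright low-saturation blob nearest p; outer contour filled"""
    g=f.min(2);x,y=map(int,p);m=np.zeros_like(g);m[y-r:y+r,x-r:x+r]=(g[y-r:y+r,x-r:x+r]>thr)*255
    cs=cv2.findContours(m,cv2.RETR_EXTERNAL,cv2.CHAIN_APPROX_NONE)[0]
    c=max([c for c in cs if abs(cv2.pointPolygonTest(c,(float(x),float(y)),True))<r],key=cv2.contourArea)
    M=cv2.moments(c);return np.array([M["m10"],M["m01"]])/M["m00"],c
E
python3 - <<'E'
from h import *
F={n:arm.grab_frame(n) for n in C}
for nm,h,a,b in(("wide",.009,(355,226),(211,257)),("narrow",.010,(337,270),(217,208))):
    pa,ca=blob(F["scene"],a,r=20);pb,cb=blob(F["top"],b,r=20)
    print(nm,onz("scene",pa,h).round(4),onz("top",pb,h).round(4),tri(pa,pb).round(4),cv2.contourArea(ca),cv2.contourArea(cb))
# base top outline
for n,p in(("scene",(172,240)),("top",(350,193))):
    pc,c=blob(F[n],p,120,85)
    P=np.array([onz(n,q[0],.045)[:2] for q in c]);h=cv2.minAreaRect((P*1000).astype(np.float32));print(n,h,cv2.boxPoints(h).round(1).tolist())
    q=cv2.approxPolyDP(cv2.convexHull(c),4,True);print([onz(n,v[0],.045)[:2].round(4).tolist() for v in q],q.reshape(-1,2).tolist())
s=F["scene"][185:295,95:250];t=F["top"][135:250,280:420]
cv2.imwrite("pics/c1.png",np.hstack([cv2.resize(s,(400,400*110//155)),cv2.resize(t,(400,400*110//155))]))
b=np.zeros((480,800,3),np.uint8);b[:,:400]=cv2.resize(s,(400,284))[:1].mean()*0
b[:284,:400]=cv2.resize(s,(400,284),interpolation=3);b[:329,400:]=cv2.resize(t,(400,329),interpolation=3);cv2.imwrite("pics/c1.png",b[:330])
E
```

```text
wide [0.4326 0.2556 0.009 ] [0.4356 0.2578 0.009 ] [0.4353 0.2563 0.0122] 449.0 378.0
narrow [0.5619 0.2331 0.01  ] [0.5659 0.235  0.01  ] [0.565  0.2337 0.0145] 302.5 183.5
scene ((584.5200805664062, -108.10865783691406), (221.67074584960938, 260.4558410644531), 13.867359161376953) [[445.70001220703125, -8.199999809265137], [508.1000061035156, -261.1000061035156], [723.2999877929688, -208.0], [660.9000244140625, 44.900001525878906]]
[[0.4515, -0.0099], [0.6609, 0.0413], [0.7159, -0.1944], [0.6903, -0.216], [0.5107, -0.259]] [[236, 200], [231, 282], [103, 282], [99, 269], [120, 200]]
top ((571.74560546875, -110.2354736328125), (203.9466094970703, 263.674560546875), 13.910096168518066) [[441.1000061035156, -6.800000190734863], [504.5, -262.70001220703125], [702.4000244140625, -213.6999969482422], [639.0, 42.20000076293945]]
[[0.6975, -0.2136], [0.5086, -0.2586], [0.445, -0.0102], [0.6362, 0.0369]] [[382, 143], [409, 211], [315, 243], [290, 172]]
```

View pics/c1.png

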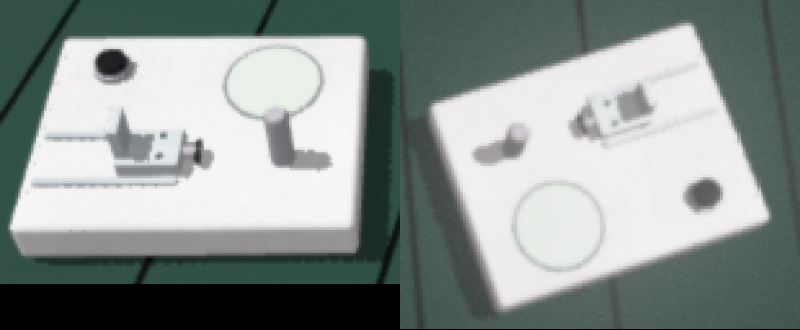

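The crop shows the post top at full-image pixel (201.6,229) in the scene view and (321,180.5) in the top view. The jaw is well back, with its tip clear of the post. Next I work out the first move.

```bash
cat >> h.py <<'E'
def go(x,y,z,psi):
    s=arm.sense();p=s["position"];q=np.radians(s["orientation"][2]);d=np.array([x,y,z])-p
    print("t",round(s["time"],2),"dx %.4f dy %.4f dz %.4f yaw %.2f"%(d@[np.cos(q),np.sin(q),0],d@[np.sin(q),-np.cos(q),0],-d[2],(s["orientation"][2]-psi+180)%360-180))
E
python3 - <<'E'
from h import *
print(tri((201.6,229.2),(321,180.5)).round(4),onz("scene",(201.6,229.2),.1).round(4),onz("top",(321,180.5),.1).round(4))
X=[.591,-.035,.1];print(proj("top",X),proj("scene",X))
print("fin",onz("scene",(95+118/2.58,185+113/2.58),.0945).round(4))
go(.434,.2567,.173,103.9)
E
```

```text
[ 0.5916 -0.0348  0.0999] [ 0.5917 -0.0351  0.1   ] [ 0.5915 -0.0344  0.1   ]
[321.24144342 180.66145218] [201.7551136  228.92814833]
fin [ 0.6137 -0.1527  0.0945]
t 0.2 dx -0.3321 dy -0.1454 dz 0.2314 yaw 57.89
```

>>> servo_tool:
  rows:
    - {"dx": -0.03,"dy": -0.012,"dz": 0.01,"yaw": 5,"hand": 0.0854}
    - {"dx": -0.07,"dy": -0.03,"dz": 0.03,"yaw": 12}
    - {"dx": -0.11,"dy": -0.048,"dz": 0.05,"yaw": 19}
    - {"dx": -0.15,"dy": -0.066,"dz": 0.07,"yaw": 26}
    - {"dx": -0.19,"dy": -0.083,"dz": 0.09,"yaw": 33}
    - {"dx": -0.23,"dy": -0.1,"dz": 0.11,"yaw": 40}
    - {"dx": -0.27,"dy": -0.118,"dz": 0.13,"yaw": 47}
    - {"dx": -0.305,"dy": -0.133,"dz": 0.145,"yaw": 54}
    - {"dx": -0.325,"dy": -0.142,"dz": 0.155,"yaw": 57.9}
    - {"dx": -0.3321,"dy": -0.1454,"dz": 0.16,"yaw": 57.9}
    - {"dx": -0.3321,"dy": -0.1454,"dz": 0.16,"yaw": 57.9}
    - {"dx": -0.3321,"dy": -0.1454,"dz": 0.16,"yaw": 57.9}

```text
schema error: expected keys dx, dy, dz, yaw, hand
```

```bash
python3 - <<'E'
from h import *
cv2.imwrite("pics/s2.png",cv2.resize(arm.grab_frame("scene")[100:310,220:500],(800,600),interpolation=3))
go(.434,.2567,.173,103.9)
E
```

```text
t 0.25 dx -0.3321 dy -0.1455 dz 0.2314 yaw 57.89
```

View pics/s2.png

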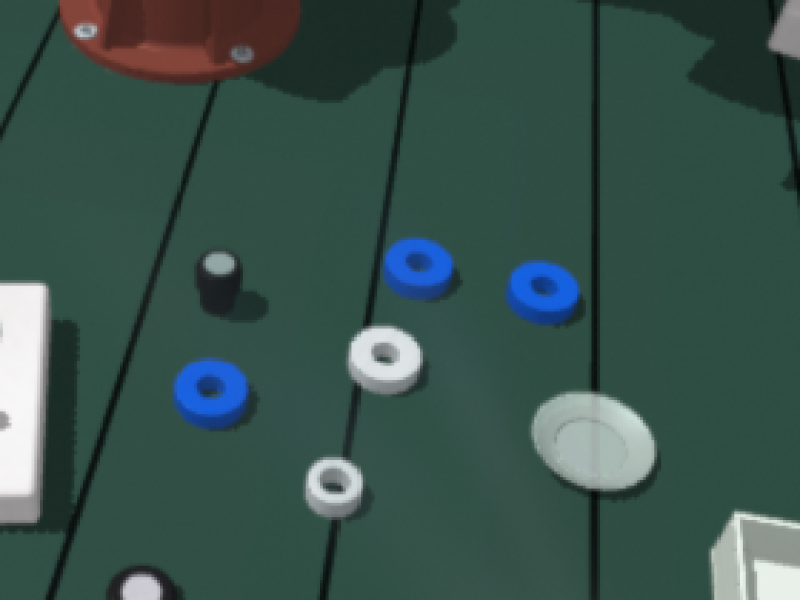

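The move was refused because every row needs all five keys. The crop shows the same layout, with the wide collar clear of its neighbours.

>>> servo_tool:
  rows:
    - {"dx": -0.03,"dy": -0.012,"dz": 0.01,"yaw": 5,"hand": 0.085}
    - {"dx": -0.07,"dy": -0.03,"dz": 0.03,"yaw": 12,"hand": 0.085}
    - {"dx": -0.11,"dy": -0.048,"dz": 0.05,"yaw": 19,"hand": 0.085}
    - {"dx": -0.15,"dy": -0.066,"dz": 0.07,"yaw": 26,"hand": 0.085}
    - {"dx": -0.19,"dy": -0.083,"dz": 0.09,"yaw": 33,"hand": 0.085}
    - {"dx": -0.23,"dy": -0.1,"dz": 0.11,"yaw": 40,"hand": 0.085}
    - {"dx": -0.27,"dy": -0.118,"dz": 0.13,"yaw": 47,"hand": 0.085}
    - {"dx": -0.305,"dy": -0.133,"dz": 0.145,"yaw": 54,"hand": 0.085}
    - {"dx": -0.325,"dy": -0.142,"dz": 0.155,"yaw": 57.9,"hand": 0.085}
    - {"dx": -0.3321,"dy": -0.1454,"dz": 0.16,"yaw": 57.9,"hand": 0.085}
    - {"dx": -0.3321,"dy": -0.1454,"dz": 0.16,"yaw": 57.9,"hand": 0.085}
    - {"dx": -0.3321,"dy": -0.1454,"dz": 0.16,"yaw": 57.9,"hand": 0.085}

```text
time: 1.45
position: [0.4335, 0.2573, 0.2449]
orientation: [-180.0, -0.0, 104.0]
force: [-0.3, 0.7, -0.3]
finger_gap: 0.0849
gripper_force: 0.0
```

```bash
python3 - <<'E'
from h import *
cv2.imwrite("pics/s3.png",cv2.resize(arm.grab_frame("scene")[100:310,220:500],(800,600),interpolation=3))
go(.434,.2567,.173,103.9)
E
```

```text
t 1.5 dx -0.0010 dy 0.0003 dz 0.0721 yaw 0.11
```

View pics/s3.png

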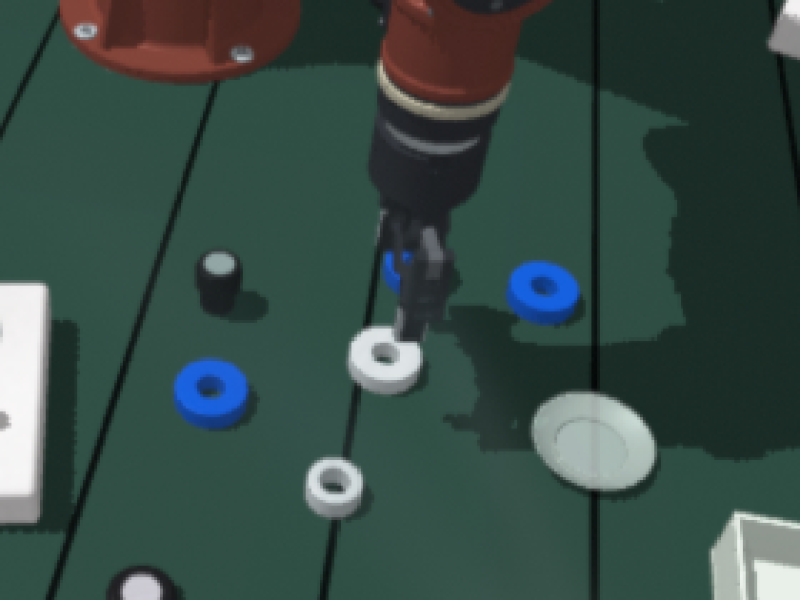

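The open fingers are above the wide collar, at crop (405,340). Descend and close.

>>> servo_tool:
  rows:
    - {"dx": -0.001,"dy": 0,"dz": 0.02,"yaw": 0,"hand": 0.085}
    - {"dx": -0.001,"dy": 0,"dz": 0.045,"yaw": 0,"hand": 0.085}
    - {"dx": -0.001,"dy": 0,"dz": 0.062,"yaw": 0,"hand": 0.085}
    - {"dx": -0.001,"dy": 0,"dz": 0.071,"yaw": 0,"hand": 0.085}
    - {"dx": -0.001,"dy": 0,"dz": 0.071,"yaw": 0,"hand": 0.085}
    - {"dx": -0.001,"dy": 0,"dz": 0.071,"yaw": 0,"hand": 0.05}
    - {"dx": -0.001,"dy": 0,"dz": 0.071,"yaw": 0,"hand": 0.05}
    - {"dx": -0.001,"dy": 0,"dz": 0.071,"yaw": 0,"hand": 0.05}
    - {"dx": -0.001,"dy": 0,"dz": 0.071,"yaw": 0,"hand": 0.05}
    - {"dx": -0.001,"dy": 0,"dz": 0.071,"yaw": 0,"hand": 0.05}
    - {"dx": -0.001,"dy": 0,"dz": 0.071,"yaw": 0,"hand": 0.05}
  newtons: 30

```text
time: 2.6
position: [0.4347, 0.2561, 0.175]
orientation: [179.9, -0.0, 103.9]
force: [-3.0, 0.5, 9.4]
finger_gap: 0.0553
gripper_force: 29.8
```

```bash
python3 - <<'E'
from h import *
go(.434,.2567,.30,103.9); go(.5915,-.035,.30,103.9);print(arm.sense())
E
```

```text
t 2.6 dx 0.0007 dy -0.0005 dz -0.1250 yaw 0.00
t 2.6 dx -0.3203 dy 0.0823 dz -0.1250 yaw 0.00
{'time': 2.6, 'joint_pos': array([ 2.21937982e+01,  2.90430579e+01, -2.97044971e+01,  3.11532777e+01,
        2.58861592e-02,  9.82912496e+01]), 'joint_velocities': array([ 0.00291946, -0.07460519,  0.04214821, -0.06615632,  0.00678453,
       -0.02098349]), 'tau': array([-6.71398882e-01, -5.31761849e+01,  2.17159885e+01, -1.08027522e+00,
       -3.23094595e-01,  2.79145472e-02]), 'position': array([0.4346532 , 0.25613052, 0.17504976]), 'orientation': array([ 1.79905602e+02, -3.99159623e-02,  1.03902604e+02]), 'force': array([-2.96139713,  0.54059531,  9.39892484]), 'torque': array([0.01359168, 0.61359905, 0.04876801]), 'gripper_force': 29.810904264450073, 'finger_gap': 0.05525607388659806}
```

>>> servo_tool:
  rows:
    - {"dx": 0,"dy": 0,"dz": 0,"yaw": 0,"hand": 0.066}
    - {"dx": 0,"dy": 0,"dz": 0,"yaw": 0,"hand": 0.066}
    - {"dx": 0,"dy": 0,"dz": -0.005,"yaw": 0,"hand": 0.066}
    - {"dx": 0,"dy": 0,"dz": -0.005,"yaw": 0,"hand": 0.066}
    - {"dx": 0,"dy": 0,"dz": -0.005,"yaw": 0,"hand": 0.066}
    - {"dx": 0,"dy": 0,"dz": -0.005,"yaw": 0,"hand": 0.05}
    - {"dx": 0,"dy": 0,"dz": -0.005,"yaw": 0,"hand": 0.05}
    - {"dx": 0,"dy": 0,"dz": -0.005,"yaw": 0,"hand": 0.05}
    - {"dx": 0,"dy": 0,"dz": -0.005,"yaw": 0,"hand": 0.05}
  newtons: 30

```text
time: 3.5
position: [0.4344, 0.2559, 0.1792]
orientation: [180.0, 0.0, 103.9]
force: [-1.3, -2.0, 9.3]
finger_gap: 0.0548
gripper_force: 29.8
```

```bash
python3 - <<'E'
from h import *
s=arm.sense();print(s["position"],s["force"],s["finger_gap"])
F={n:arm.grab_frame(n) for n in C}
for n in C:
  try:
    p,c=blob(F[n],proj(n,[.4345,.256,.009]),110,20);print(n,p,cv2.contourArea(c),onz(n,p,.009))
  except Exception as e:print(e)
go(.434,.2567,.30,103.9); go(.5915,-.035,.30,103.9)
E
```

```text
[0.4343951  0.25585199 0.17919131] [-1.28652033 -1.95245887  9.28490999] 0.054808646673410975
scene [347.29727096 224.79824561] 171.0 [0.43512036 0.2408157  0.009     ]
max() iterable argument is empty
t 3.6 dx 0.0009 dy -0.0002 dz -0.1208 yaw -0.01
t 3.6 dx -0.3201 dy 0.0827 dz -0.1208 yaw -0.01
```

>>> servo_tool:
  rows:
    - {"dx": 0,"dy": 0,"dz": -0.01,"yaw": 0,"hand": 0.05}
    - {"dx": 0,"dy": 0,"dz": -0.04,"yaw": 0,"hand": 0.05}
    - {"dx": 0,"dy": 0,"dz": -0.075,"yaw": 0,"hand": 0.05}
    - {"dx": -0.02,"dy": 0.005,"dz": -0.105,"yaw": 0,"hand": 0.05}
    - {"dx": -0.05,"dy": 0.013,"dz": -0.12,"yaw": 0,"hand": 0.05}
    - {"dx": -0.09,"dy": 0.023,"dz": -0.121,"yaw": 0,"hand": 0.05}
    - {"dx": -0.13,"dy": 0.034,"dz": -0.121,"yaw": 0,"hand": 0.05}
    - {"dx": -0.17,"dy": 0.044,"dz": -0.121,"yaw": 0,"hand": 0.05}
    - {"dx": -0.21,"dy": 0.054,"dz": -0.121,"yaw": 0,"hand": 0.05}
    - {"dx": -0.25,"dy": 0.065,"dz": -0.121,"yaw": 0,"hand": 0.05}
    - {"dx": -0.285,"dy": 0.074,"dz": -0.121,"yaw": 0,"hand": 0.05}
    - {"dx": -0.31,"dy": 0.08,"dz": -0.121,"yaw": 0,"hand": 0.05}
    - {"dx": -0.32,"dy": 0.0827,"dz": -0.121,"yaw": 0,"hand": 0.05}
    - {"dx": -0.32,"dy": 0.0827,"dz": -0.121,"yaw": 0,"hand": 0.05}
    - {"dx": -0.32,"dy": 0.0827,"dz": -0.121,"yaw": 0,"hand": 0.05}
    - {"dx": -0.32,"dy": 0.0827,"dz": -0.121,"yaw": 0,"hand": 0.05}
  newtons: 30

```text
time: 5.2
position: [0.5908, -0.0337, 0.2998]
orientation: [-180.0, -0.0, 104.0]
force: [-0.0, 0.3, -1.2]
finger_gap: 0.0547
gripper_force: 32.4
```

```bash
python3 - <<'E'
from h import *
F={n:arm.grab_frame(n) for n in C}
b=np.zeros((400,800,3),np.uint8)
for i,(n,p) in enumerate((("scene",(203,220)),("top",(321,180)))):
    b[:,400*i:400*i+400]=cv2.resize(F[n][p[1]-50:p[1]+50,p[0]-50:p[0]+50],(400,400),interpolation=3)
cv2.imwrite("pics/c4.png",b)
go(.5915,-.035,.30,103.9)
s=arm.sense();print(s["position"],s["force"],s["finger_gap"])
E
```

```text
t 5.3 dx -0.0013 dy 0.0002 dz -0.0002 yaw 0.07
[ 0.59102368 -0.03382925  0.29983877] [ 0.5223227  -0.28371124 -0.75519817] 0.05477156071045936
```

View pics/c4.png

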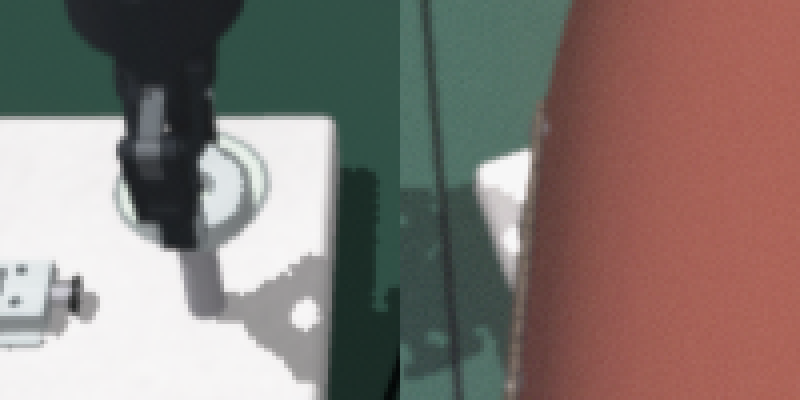

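The scene crop shows the collar in the grip, with its right edge at about crop x=255 (full-image column 216.8). The post is under it at crop (205,280), and the top view is blocked by the arm. I check the collar's offset along the pads from its right edge.

```bash
python3 - <<'E'
from h import *
f=arm.grab_frame("scene")
a=np.linspace(0,2*np.pi,360)
for z in(.121,.139):
    P=np.array([proj("scene",[.591+.028*np.cos(t),-.0338+.028*np.sin(t),z]) for t in a]);i=P[:,0].argmax();print(z,"right extreme",P[i])
    P=np.array([proj("scene",[.591+.011*np.cos(t),-.0338+.011*np.sin(t),z]) for t in a]);print("bore cols",P[:,0].min(),P[:,0].max(),"rows",P[:,1].min(),P[:,1].max())
print("px per m y:",(proj("scene",[.591,.0,.13])-proj("scene",[.591,-.03,.13]))/.03)
for r in(206,209,212,215,218,221,226,230): print(r,f[r,195:224].min(1).tolist())
E
```

```text
0.121 right extreme [215.91779737 220.97650662]
bore cols 195.3036047417561 206.950458117351 rows 217.61278872397187 226.34996767461809
0.139 right extreme [215.07537611 214.6942735 ]
bore cols 194.13927583932843 205.96839481438457 rows 211.3173006180654 220.080385233226
px per m y: [506.74463204  92.0875159 ]
206 [57, 53, 39, 39, 32, 30, 31, 34, 60, 120, 148, 150, 165, 213, 221, 227, 229, 221, 200, 185, 196, 227, 236, 238, 239, 239, 239, 240, 239]
209 [39, 37, 31, 29, 30, 32, 48, 106, 186, 214, 218, 219, 219, 209, 171, 161, 145, 172, 223, 232, 229, 209, 184, 207, 232, 239, 239, 239, 239]
212 [29, 29, 29, 26, 28, 31, 35, 86, 175, 213, 221, 225, 224, 224, 224, 223, 221, 207, 142, 157, 222, 233, 228, 187, 179, 230, 238, 239, 240]
215 [30, 28, 30, 29, 28, 32, 36, 55, 112, 140, 151, 178, 222, 224, 224, 224, 224, 214, 144, 134, 169, 230, 232, 215, 172, 200, 237, 241, 240]
218 [30, 30, 29, 29, 29, 28, 35, 69, 147, 206, 197, 214, 223, 224, 224, 224, 222, 211, 147, 126, 136, 206, 225, 183, 178, 224, 240, 241, 241]
221 [33, 33, 30, 30, 29, 29, 40, 78, 138, 219, 224, 224, 224, 223, 221, 221, 209, 145, 120, 115, 124, 163, 172, 184, 231, 241, 242, 242, 242]
226 [29, 28, 29, 30, 28, 37, 69, 104, 112, 143, 167, 159, 136, 126, 121, 120, 118, 119, 130, 171, 224, 239, 242, 243, 244, 244, 244, 245, 245]
230 [29, 29, 29, 30, 29, 30, 47, 89, 106, 111, 122, 124, 127, 140, 164, 217, 238, 240, 242, 242, 242, 243, 243, 243, 244, 244, 244, 244, 244]
```

>>> servo_tool:
  rows:
    - {"dx": -0.0013,"dy": 0.0002,"dz": 0,"yaw": 0,"hand": 0.05}
    - {"dx": -0.0013,"dy": 0.0002,"dz": 0.004,"yaw": 0,"hand": 0.05}
    - {"dx": -0.0013,"dy": 0.0002,"dz": 0.008,"yaw": 0,"hand": 0.05}
    - {"dx": -0.0013,"dy": 0.0002,"dz": 0.012,"yaw": 0,"hand": 0.05}
    - {"dx": -0.0013,"dy": 0.0002,"dz": 0.016,"yaw": 0,"hand": 0.05}
    - {"dx": -0.0013,"dy": 0.0002,"dz": 0.019,"yaw": 0,"hand": 0.05}
    - {"dx": -0.0013,"dy": 0.0002,"dz": 0.022,"yaw": 0,"hand": 0.05}
    - {"dx": -0.0013,"dy": 0.0002,"dz": 0.025,"yaw": 0,"hand": 0.05}
    - {"dx": -0.0013,"dy": 0.0002,"dz": 0.028,"yaw": 0,"hand": 0.05}
    - {"dx": -0.0013,"dy": 0.0002,"dz": 0.028,"yaw": 0,"hand": 0.05}
  newtons: 30

```text
time: 6.35
position: [0.5916, -0.0362, 0.2711]
orientation: [-179.9, -0.0, 103.9]
force: [-2.1, -2.0, -3.2]
finger_gap: 0.0548
gripper_force: 32.4
```

>>> servo_tool:
  rows:
    - {"dx": 0,"dy": 0,"dz": 0.003,"yaw": 0,"hand": 0.05}
    - {"dx": 0,"dy": 0,"dz": 0.006,"yaw": 0,"hand": 0.05}
    - {"dx": 0,"dy": 0,"dz": 0.01,"yaw": 0,"hand": 0.05}
    - {"dx": 0,"dy": 0,"dz": 0.01,"yaw": 0,"hand": 0.05}
  newtons: 30

```text
time: 6.75
position: [0.5916, -0.0362, 0.261]
orientation: [-179.9, -0.0, 103.9]
force: [-3.4, -1.9, -3.3]
finger_gap: 0.0545
gripper_force: 32.4
```

>>> servo_tool:
  rows:
    - {"dx": 0,"dy": -0.0004,"dz": 0.003,"yaw": 0,"hand": 0.05}
    - {"dx": 0,"dy": -0.0004,"dz": 0.008,"yaw": 0,"hand": 0.05}
    - {"dx": 0,"dy": -0.0004,"dz": 0.014,"yaw": 0,"hand": 0.05}
    - {"dx": 0,"dy": -0.0004,"dz": 0.02,"yaw": 0,"hand": 0.05}
    - {"dx": 0,"dy": -0.0004,"dz": 0.025,"yaw": 0,"hand": 0.05}
    - {"dx": 0,"dy": -0.0004,"dz": 0.029,"yaw": 0,"hand": 0.05}
    - {"dx": 0,"dy": -0.0004,"dz": 0.032,"yaw": 0,"hand": 0.05}
    - {"dx": 0,"dy": -0.0004,"dz": 0.034,"yaw": 0,"hand": 0.05}
    - {"dx": 0,"dy": -0.0004,"dz": 0.034,"yaw": 0,"hand": 0.05}
  newtons: 30

```text
time: 7.65
position: [0.5915, -0.0363, 0.2273]
orientation: [-180.0, -0.0, 103.9]
force: [-3.7, -2.7, -3.1]
finger_gap: 0.0545
gripper_force: 32.4
```

>>> servo_tool:
  rows:
    - {"dx": 0,"dy": 0,"dz": 0.001,"yaw": 0,"hand": 0.05}
    - {"dx": 0,"dy": 0,"dz": 0.002,"yaw": 0,"hand": 0.05}
    - {"dx": 0,"dy": 0,"dz": 0.003,"yaw": 0,"hand": 0.05}
    - {"dx": 0,"dy": 0,"dz": 0.0037,"yaw": 0,"hand": 0.05}
    - {"dx": 0,"dy": 0,"dz": 0.0037,"yaw": 0,"hand": 0.05}
  newtons: 30

```text
time: 8.15
position: [0.5915, -0.0363, 0.2244]
orientation: [-180.0, 0.0, 103.9]
force: [-5.2, -2.6, 3.4]
finger_gap: 0.0549
gripper_force: 33.0
```

>>> servo_tool:
  rows:
    - {"dx": 0,"dy": 0,"dz": 0,"yaw": 0,"hand": 0.068}
    - {"dx": 0,"dy": 0,"dz": 0,"yaw": 0,"hand": 0.072}
    - {"dx": 0,"dy": 0,"dz": 0,"yaw": 0,"hand": 0.072}
    - {"dx": 0,"dy": 0,"dz": -0.005,"yaw": 0,"hand": 0.072}
    - {"dx": 0,"dy": 0,"dz": -0.015,"yaw": 0,"hand": 0.072}
    - {"dx": 0,"dy": 0,"dz": -0.035,"yaw": 0,"hand": 0.072}
    - {"dx": 0,"dy": 0,"dz": -0.06,"yaw": 0,"hand": 0.072}
    - {"dx": 0,"dy": 0,"dz": -0.085,"yaw": 0,"hand": 0.072}
    - {"dx": 0.02,"dy": 0,"dz": -0.09,"yaw": 0,"hand": 0.072}
    - {"dx": 0.06,"dy": 0,"dz": -0.09,"yaw": 0,"hand": 0.072}
    - {"dx": 0.1,"dy": 0,"dz": -0.09,"yaw": 0,"hand": 0.072}
    - {"dx": 0.14,"dy": 0,"dz": -0.09,"yaw": 0,"hand": 0.072}
    - {"dx": 0.15,"dy": 0,"dz": -0.09,"yaw": 0,"hand": 0.072}
    - {"dx": 0.15,"dy": 0,"dz": -0.09,"yaw": 0,"hand": 0.072}
  newtons: 30

```text
time: 9.55
position: [0.5553, 0.1107, 0.3148]
orientation: [179.9, 0.0, 104.0]
force: [-0.1, -0.4, 0.3]
finger_gap: 0.0719
gripper_force: 0.0
```

```bash
python3 - <<'E'
from h import *
F={n:arm.grab_frame(n) for n in C}
b=np.zeros((400,800,3),np.uint8)
for i,(n,p) in enumerate((("scene",(203,230)),("top",(321,180)))):
    b[:,400*i:400*i+400]=cv2.resize(F[n][p[1]-50:p[1]+50,p[0]-50:p[0]+50],(400,400),interpolation=3)
cv2.imwrite("pics/c5.png",b)
go(.564,.2337,.18,103.9)
for n,a in(("scene",(337,270)),("top",(217,208))):
    try:
        p,c=blob(F[n],a,r=20);print(n,onz(n,p,.01),cv2.contourArea(c))
    except Exception as e: print(e)
E
```

```text
t 9.65 dx 0.1193 dy 0.0378 dz 0.1345 yaw -0.01
scene [0.56278163 0.23327806 0.01      ] 256.5
top [0.57342463 0.24998478 0.01      ] 2.0
```

View pics/c5.png

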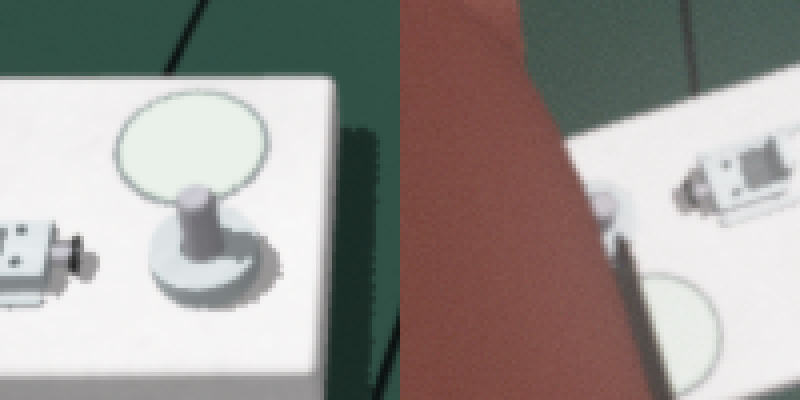

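The scene crop shows the wide collar flat on the base round the post, at crop (205,260). Now the narrow collar.

>>> servo_tool:
  rows:
    - {"dx": 0.03,"dy": 0.01,"dz": 0,"yaw": 0,"hand": 0.07}
    - {"dx": 0.065,"dy": 0.021,"dz": 0,"yaw": 0,"hand": 0.07}
    - {"dx": 0.1,"dy": 0.032,"dz": 0.01,"yaw": 0,"hand": 0.07}
    - {"dx": 0.116,"dy": 0.037,"dz": 0.03,"yaw": 0,"hand": 0.07}
    - {"dx": 0.1193,"dy": 0.0378,"dz": 0.06,"yaw": 0,"hand": 0.07}
    - {"dx": 0.1193,"dy": 0.0378,"dz": 0.095,"yaw": 0,"hand": 0.07}
    - {"dx": 0.1193,"dy": 0.0378,"dz": 0.12,"yaw": 0,"hand": 0.07}
    - {"dx": 0.1193,"dy": 0.0378,"dz": 0.134,"yaw": 0,"hand": 0.07}
    - {"dx": 0.1193,"dy": 0.0378,"dz": 0.134,"yaw": 0,"hand": 0.07}
    - {"dx": 0.1193,"dy": 0.0378,"dz": 0.134,"yaw": 0,"hand": 0.07}
    - {"dx": 0.1193,"dy": 0.0378,"dz": 0.134,"yaw": 0,"hand": 0.034}
    - {"dx": 0.1193,"dy": 0.0378,"dz": 0.134,"yaw": 0,"hand": 0.034}
    - {"dx": 0.1193,"dy": 0.0378,"dz": 0.134,"yaw": 0,"hand": 0.034}
    - {"dx": 0.1193,"dy": 0.0378,"dz": 0.134,"yaw": 0,"hand": 0.034}
    - {"dx": 0.1193,"dy": 0.0378,"dz": 0.134,"yaw": 0,"hand": 0.034}
    - {"dx": 0.1193,"dy": 0.0378,"dz": 0.134,"yaw": 0,"hand": 0.034}
  newtons: 30

```text
time: 11.25
position: [0.5642, 0.2344, 0.1815]
orientation: [179.9, 0.0, 103.9]
force: [-0.5, -0.5, 6.4]
finger_gap: 0.0383
gripper_force: 29.8
```

```bash
python3 - <<'E'
from h import *
go(.5913,-.0365,.32,103.9)
E
```

```text
t 11.25 dx -0.2694 dy -0.0388 dz -0.1385 yaw -0.00
```

>>> servo_tool:
  rows:
    - {"dx": 0,"dy": 0,"dz": -0.01,"yaw": 0,"hand": 0.034}
    - {"dx": 0,"dy": 0,"dz": -0.04,"yaw": 0,"hand": 0.034}
    - {"dx": 0,"dy": 0,"dz": -0.08,"yaw": 0,"hand": 0.034}
    - {"dx": -0.02,"dy": -0.003,"dz": -0.11,"yaw": 0,"hand": 0.034}
    - {"dx": -0.05,"dy": -0.007,"dz": -0.12,"yaw": 0,"hand": 0.034}
    - {"dx": -0.09,"dy": -0.013,"dz": -0.12,"yaw": 0,"hand": 0.034}
    - {"dx": -0.13,"dy": -0.019,"dz": -0.12,"yaw": 0,"hand": 0.034}
    - {"dx": -0.17,"dy": -0.025,"dz": -0.12,"yaw": 0,"hand": 0.034}
    - {"dx": -0.21,"dy": -0.031,"dz": -0.12,"yaw": 0,"hand": 0.034}
    - {"dx": -0.24,"dy": -0.035,"dz": -0.12,"yaw": 0,"hand": 0.034}
    - {"dx": -0.26,"dy": -0.038,"dz": -0.12,"yaw": 0,"hand": 0.034}
    - {"dx": -0.2687,"dy": -0.0388,"dz": -0.12,"yaw": 0,"hand": 0.034}
    - {"dx": -0.2687,"dy": -0.0388,"dz": -0.12,"yaw": 0,"hand": 0.034}
    - {"dx": -0.2687,"dy": -0.0388,"dz": -0.12,"yaw": 0,"hand": 0.034}
    - {"dx": -0.2687,"dy": -0.0388,"dz": -0.12,"yaw": 0,"hand": 0.034}
  newtons: 30

```text
time: 12.75
position: [0.5903, -0.0347, 0.3001]
orientation: [-180.0, -0.0, 104.0]
force: [-0.5, 0.0, -0.3]
finger_gap: 0.0382
gripper_force: 30.7
```

```bash
python3 - <<'E'
from h import *
f=arm.grab_frame("scene");X=arm.sense()["position"]
a=np.linspace(0,2*np.pi,360)
for z in(X[2]-.1815,X[2]-.1615):
    P=np.array([proj("scene",[X[0]+.02*np.cos(t),X[1]+.02*np.sin(t),z]) for t in a]);i=P[:,0].argmax();print(z,"right extreme",P[i])
for r in range(206,224,2): print(r,f[r,195:224].min(1).tolist())
go(.5912,-.0357,.3015,103.9)
cv2.imwrite("pics/c6.png",cv2.resize(f[160:260,153:253],(600,600),interpolation=3))
E
```

```text
0.11861144008835867 right extreme [211.46724159 221.73393488]
0.13861144008835866 right extreme [210.45531269 214.76849287]
206 [53, 49, 38, 41, 33, 31, 30, 32, 30, 29, 47, 125, 228, 234, 234, 233, 230, 221, 200, 186, 196, 227, 236, 239, 239, 239, 239, 239, 239]
208 [52, 50, 38, 32, 31, 31, 34, 64, 121, 93, 75, 116, 216, 233, 234, 234, 234, 234, 234, 230, 209, 180, 195, 232, 239, 239, 239, 239, 238]
210 [37, 35, 30, 27, 29, 30, 39, 100, 201, 215, 214, 210, 194, 224, 233, 234, 234, 234, 234, 234, 234, 229, 208, 177, 212, 236, 239, 239, 239]
212 [29, 28, 28, 26, 26, 30, 34, 70, 151, 213, 222, 220, 217, 218, 224, 233, 234, 234, 234, 234, 234, 234, 228, 187, 179, 230, 238, 239, 240]
214 [28, 28, 27, 28, 27, 29, 33, 35, 74, 146, 176, 221, 221, 220, 217, 215, 232, 234, 234, 234, 234, 234, 231, 213, 173, 210, 238, 240, 240]
216 [28, 29, 29, 28, 27, 27, 31, 49, 94, 142, 171, 213, 222, 219, 204, 166, 225, 234, 234, 234, 234, 234, 232, 214, 171, 196, 237, 240, 239]
218 [31, 32, 29, 29, 28, 27, 37, 67, 106, 171, 209, 220, 219, 203, 165, 134, 188, 231, 234, 234, 234, 234, 227, 183, 177, 224, 240, 241, 241]
220 [32, 33, 31, 29, 27, 29, 40, 77, 108, 152, 212, 206, 188, 140, 116, 126, 181, 231, 234, 234, 234, 228, 193, 170, 210, 238, 242, 242, 242]
222 [29, 30, 29, 29, 28, 30, 53, 103, 113, 139, 153, 129, 120, 117, 115, 130, 193, 232, 234, 232, 222, 179, 168, 211, 239, 242, 242, 242, 242]
t 12.8 dx -0.0012 dy 0.0006 dz -0.0014 yaw 0.08
```

View pics/c6.png

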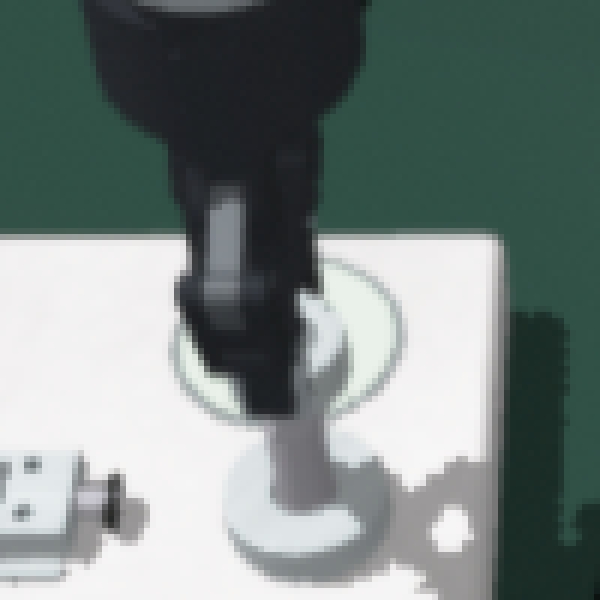

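The crop shows the narrow collar held over the post and the wide collar flat below. Descend.

>>> servo_tool:
  rows:
    - {"dx": -0.0012,"dy": 0.0003,"dz": 0,"yaw": 0,"hand": 0.034}
    - {"dx": -0.0012,"dy": 0.0003,"dz": 0.004,"yaw": 0,"hand": 0.034}
    - {"dx": -0.0012,"dy": 0.0003,"dz": 0.008,"yaw": 0,"hand": 0.034}
    - {"dx": -0.0012,"dy": 0.0003,"dz": 0.012,"yaw": 0,"hand": 0.034}
    - {"dx": -0.0012,"dy": 0.0003,"dz": 0.016,"yaw": 0,"hand": 0.034}
    - {"dx": -0.0012,"dy": 0.0003,"dz": 0.019,"yaw": 0,"hand": 0.034}
    - {"dx": -0.0012,"dy": 0.0003,"dz": 0.022,"yaw": 0,"hand": 0.034}
    - {"dx": -0.0012,"dy": 0.0003,"dz": 0.025,"yaw": 0,"hand": 0.034}
    - {"dx": -0.0012,"dy": 0.0003,"dz": 0.028,"yaw": 0,"hand": 0.034}
    - {"dx": -0.0012,"dy": 0.0003,"dz": 0.028,"yaw": 0,"hand": 0.034}
  newtons: 30

```text
time: 13.8
position: [0.5908, -0.0369, 0.2715]
orientation: [-180.0, -0.0, 103.9]
force: [0.3, 1.9, -1.6]
finger_gap: 0.0384
gripper_force: 30.7
```

>>> servo_tool:
  rows:
    - {"dx": 0.0004,"dy": 0,"dz": 0.004,"yaw": 0,"hand": 0.034}
    - {"dx": 0.0004,"dy": 0,"dz": 0.009,"yaw": 0,"hand": 0.034}
    - {"dx": 0.0004,"dy": 0,"dz": 0.014,"yaw": 0,"hand": 0.034}
    - {"dx": 0.0004,"dy": 0,"dz": 0.018,"yaw": 0,"hand": 0.034}
    - {"dx": 0.0004,"dy": 0,"dz": 0.021,"yaw": 0,"hand": 0.034}
    - {"dx": 0.0004,"dy": 0,"dz": 0.024,"yaw": 0,"hand": 0.034}
    - {"dx": 0.0004,"dy": 0,"dz": 0.025,"yaw": 0,"hand": 0.034}
    - {"dx": 0.0004,"dy": 0,"dz": 0.025,"yaw": 0,"hand": 0.034}
  newtons: 30

```text
time: 14.6
position: [0.5909, -0.0367, 0.2469]
orientation: [-180.0, 0.0, 103.9]
force: [-0.6, -0.5, -1.2]
finger_gap: 0.0379
gripper_force: 30.7
```

>>> servo_tool:
  rows:
    - {"dx": 0,"dy": 0,"dz": 0.001,"yaw": 0,"hand": 0.034}
    - {"dx": 0,"dy": 0,"dz": 0.002,"yaw": 0,"hand": 0.034}
    - {"dx": 0,"dy": 0,"dz": 0.003,"yaw": 0,"hand": 0.034}
    - {"dx": 0,"dy": 0,"dz": 0.003,"yaw": 0,"hand": 0.034}
  newtons: 30

```text
time: 15.0
position: [0.591, -0.0366, 0.2446]
orientation: [180.0, 0.0, 103.9]
force: [-1.6, 1.6, 5.5]
finger_gap: 0.0382
gripper_force: 31.2
```

>>> servo_tool:
  rows:
    - {"dx": 0,"dy": 0,"dz": 0,"yaw": 0,"hand": 0.055}
    - {"dx": 0,"dy": 0,"dz": 0,"yaw": 0,"hand": 0.06}
    - {"dx": 0,"dy": 0,"dz": 0,"yaw": 0,"hand": 0.06}
    - {"dx": 0,"dy": 0,"dz": -0.005,"yaw": 0,"hand": 0.06}
    - {"dx": 0,"dy": 0,"dz": -0.015,"yaw": 0,"hand": 0.06}
    - {"dx": 0,"dy": 0,"dz": -0.035,"yaw": 0,"hand": 0.06}
    - {"dx": 0,"dy": 0,"dz": -0.06,"yaw": 0,"hand": 0.06}
    - {"dx": 0,"dy": 0,"dz": -0.085,"yaw": 0,"hand": 0.06}
    - {"dx": 0,"dy": 0,"dz": -0.1,"yaw": 0,"hand": 0.06}
    - {"dx": 0,"dy": 0,"dz": -0.1,"yaw": 0,"hand": 0.06}
  newtons: 30

```text
time: 16.0
position: [0.5917, -0.0367, 0.3471]
orientation: [179.7, 0.1, 103.9]
force: [-0.0, -0.4, -0.6]
finger_gap: 0.06
gripper_force: 0.0
```

```bash
python3 - <<'E'
from h import *
f=arm.grab_frame("scene")
cv2.imwrite("pics/c7.png",cv2.resize(f[190:290,110:250],(784,560),interpolation=3))
u=np.array([-.240,.971]);P=np.array([.5912,-.0358])
for q in(0,.005,.01):
    c=P-u*(.125-q)
    print(q,"fin_top",proj("scene",[*c,.0945]).round(1),"tip",proj("scene",[*(c+.059*u),.054]).round(1),"corner R",proj("scene",[*(c+.045*u+.018*np.array([.971,.24])),.0615]).round(1))
print(proj("scene",[*P,.1]).round(1),arm.sense()["position"])
E
```

```text
0 fin_top [137.  231.3] tip [170.9 243.9] corner R [161.9 248.8]
0.005 fin_top [139.6 231.3] tip [173.4 243.9] corner R [164.4 248.8]
0.01 fin_top [142.2 231.2] tip [175.9 243.9] corner R [167.  248.8]
[201.3 228.9] [ 0.59130222 -0.03666375  0.34546343]
```

View pics/c7.png

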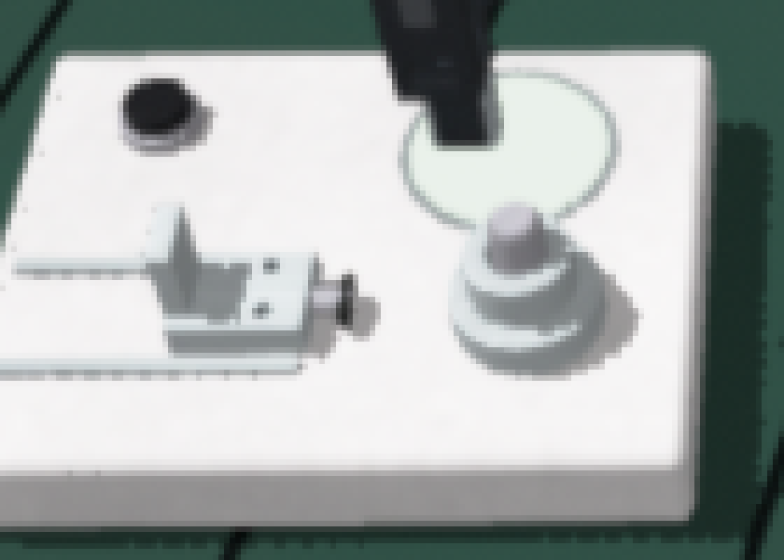

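The crop shows both collars home (crop (530,300)), the tip face at full pixel (173,243.6) and the block corner at (164,249). That gives q ≈ 0.005. Next I pinch the fin across its width, 119 mm back along tool x.

>>> servo_tool:
  rows:
    - {"dx": -0.02,"dy": 0,"dz": 0,"yaw": 0,"hand": 0.06}
    - {"dx": -0.055,"dy": 0,"dz": 0,"yaw": 0,"hand": 0.06}
    - {"dx": -0.09,"dy": 0,"dz": 0.01,"yaw": 0,"hand": 0.06}
    - {"dx": -0.112,"dy": 0,"dz": 0.03,"yaw": 0,"hand": 0.06}
    - {"dx": -0.119,"dy": 0,"dz": 0.06,"yaw": 0,"hand": 0.06}
    - {"dx": -0.119,"dy": 0,"dz": 0.085,"yaw": 0,"hand": 0.06}
    - {"dx": -0.119,"dy": 0,"dz": 0.1,"yaw": 0,"hand": 0.06}
    - {"dx": -0.119,"dy": 0,"dz": 0.1015,"yaw": 0,"hand": 0.06}
    - {"dx": -0.119,"dy": 0,"dz": 0.1015,"yaw": 0,"hand": 0.06}
  newtons: 30

```text
time: 16.95
position: [0.6192, -0.152, 0.242]
orientation: [-179.9, -0.0, 103.9]
force: [0.2, -0.3, 0.7]
finger_gap: 0.0598
gripper_force: 0.0
```

>>> servo_tool:
  rows:
    - {"dx": 0,"dy": 0,"dz": 0,"yaw": 0,"hand": 0.015}
    - {"dx": 0,"dy": 0,"dz": 0,"yaw": 0,"hand": 0.015}
    - {"dx": 0,"dy": 0,"dz": 0,"yaw": 0,"hand": 0.015}
    - {"dx": 0,"dy": 0,"dz": 0,"yaw": 0,"hand": 0.015}
    - {"dx": 0,"dy": 0,"dz": 0,"yaw": 0,"hand": 0.015}
    - {"dx": 0,"dy": 0,"dz": 0,"yaw": 0,"hand": 0.015}
  newtons: 40

```text
time: 17.55
position: [0.6189, -0.1524, 0.2437]
orientation: [-179.9, 0.1, 103.9]
force: [-5.8, -1.0, 8.2]
finger_gap: 0.025
gripper_force: 40.2
```

>>> servo_tool:
  rows:
    - {"dx": 0.001,"dy": -0.0008,"dz": -0.001,"yaw": 0,"hand": 0.015}
    - {"dx": 0.004,"dy": -0.0008,"dz": -0.001,"yaw": 0,"hand": 0.015}
    - {"dx": 0.008,"dy": -0.0008,"dz": -0.001,"yaw": 0,"hand": 0.015}
    - {"dx": 0.012,"dy": -0.0008,"dz": -0.001,"yaw": 0,"hand": 0.015}
    - {"dx": 0.016,"dy": -0.0008,"dz": -0.001,"yaw": 0,"hand": 0.015}
    - {"dx": 0.02,"dy": -0.0008,"dz": -0.001,"yaw": 0,"hand": 0.015}
    - {"dx": 0.023,"dy": -0.0008,"dz": -0.001,"yaw": 0,"hand": 0.015}
    - {"dx": 0.026,"dy": -0.0008,"dz": -0.001,"yaw": 0,"hand": 0.015}
    - {"dx": 0.028,"dy": -0.0008,"dz": -0.001,"yaw": 0,"hand": 0.015}
    - {"dx": 0.03,"dy": -0.0008,"dz": -0.001,"yaw": 0,"hand": 0.015}
  newtons: 40

```text
time: 18.55
position: [0.6117, -0.124, 0.2438]
orientation: [180.0, 0.1, 103.9]
force: [0.2, -7.0, -3.9]
finger_gap: 0.0251
gripper_force: 41.1
```

```bash
python3 - <<'E'
from h import *
f=arm.grab_frame("scene")
cv2.imwrite("pics/c8.png",cv2.resize(f[200:280,140:240],(750,600),interpolation=3))
u=np.array([-.240,.971]);P=np.array([.5912,-.0358])
for q in(.030,.035,.04):
    c=P-u*(.125-q)
    print(q,"tip",proj("scene",[*(c+.059*u),.054]).round(1),"corner R",proj("scene",[*(c+.045*u+.018*np.array([.971,.24])),.0615]).round(1))
print(arm.sense()["force"]@[-.24,.971,0],arm.sense()["position"])
E
```

```text
0.03 tip [185.9 243.8] corner R [177.2 248.7]
0.035 tip [188.4 243.8] corner R [179.7 248.7]
0.04 tip [190.9 243.8] corner R [182.3 248.7]
-4.877975054728968 [ 0.61161856 -0.12368317  0.2438115 ]
```

View pics/c8.png

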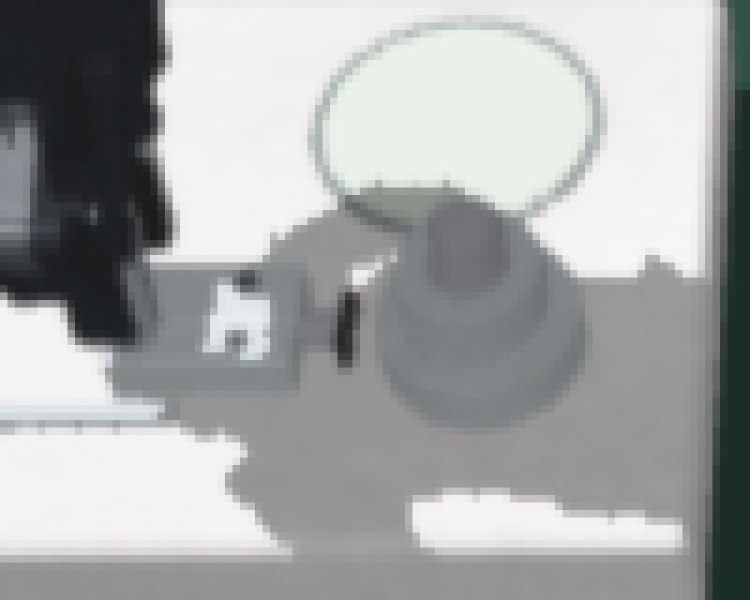

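The crop shows the tip face at column 187.7 and the collar's left edge at about 190.3. The gap is about 4-5 mm, so q ≈ 0.034. Continue slowly and watch the force.

>>> servo_tool:
  rows:
    - {"dx": 0.001,"dy": 0,"dz": 0,"yaw": 0,"hand": 0.015}
    - {"dx": 0.002,"dy": 0,"dz": 0,"yaw": 0,"hand": 0.015}
    - {"dx": 0.003,"dy": 0,"dz": 0,"yaw": 0,"hand": 0.015}
  newtons: 40

```text
time: 18.9
position: [0.611, -0.1211, 0.2438]
orientation: [180.0, 0.1, 103.8]
force: [1.1, -6.7, -3.0]
finger_gap: 0.025
gripper_force: 41.1
```

>>> servo_tool:
  rows:
    - {"dx": 0.001,"dy": 0,"dz": 0,"yaw": 0,"hand": 0.015}
    - {"dx": 0.002,"dy": 0,"dz": 0,"yaw": 0,"hand": 0.015}
  newtons: 40

```text
time: 19.1
position: [0.6105, -0.1192, 0.2438]
orientation: [180.0, 0.1, 103.8]
force: [0.8, -5.8, -4.2]
finger_gap: 0.0252
gripper_force: 41.1
```

>>> servo_tool:
  rows:
    - {"dx": 0.001,"dy": 0,"dz": 0,"yaw": 0,"hand": 0.015}
    - {"dx": 0.002,"dy": 0,"dz": 0,"yaw": 0,"hand": 0.015}
  newtons: 40

```text
time: 19.3
position: [0.61, -0.1172, 0.2438]
orientation: [180.0, 0.1, 103.9]
force: [-0.8, -6.9, -4.2]
finger_gap: 0.025
gripper_force: 41.1
```

>>> servo_tool:
  rows:
    - {"dx": 0.001,"dy": 0,"dz": 0,"yaw": 0,"hand": 0.015}
    - {"dx": 0.002,"dy": 0,"dz": 0,"yaw": 0,"hand": 0.015}
  newtons: 40

```text
time: 19.5
position: [0.6096, -0.1155, 0.2438]
orientation: [180.0, 0.2, 103.8]
force: [0.2, -8.2, -5.1]
finger_gap: 0.0252
gripper_force: 41.0
```

>>> servo_tool:
  rows:
    - {"dx": 0.001,"dy": 0,"dz": 0,"yaw": 0,"hand": 0.015}
    - {"dx": 0.002,"dy": 0,"dz": 0,"yaw": 0,"hand": 0.015}
  newtons: 40

```text
time: 19.7
position: [0.6092, -0.1137, 0.2438]
orientation: [180.0, 0.2, 103.8]
force: [0.4, -8.3, -5.4]
finger_gap: 0.0249
gripper_force: 40.9
```

```bash
python3 - <<'E'
from h import *
f=arm.grab_frame("scene")
cv2.imwrite("pics/c9.png",cv2.resize(f[200:280,140:240],(750,600),interpolation=3))
u=np.array([-.240,.971]);P=np.array([.5912,-.0358])
for q in(.040,.043,.046):
    c=P-u*(.125-q)
    print(q,"corner R",proj("scene",[*(c+.045*u+.018*np.array([.971,.24])),.0615]).round(1))
for r in(242,244): print(f[r,170:200].min(1).tolist())
s=arm.sense();print(s["force"]@[-.24,.971,0],(s["position"][:2]-P)@u)
E
```

```text
0.04 corner R [182.3 248.7]
0.043 corner R [183.8 248.6]
0.046 corner R [185.3 248.6]
[134, 135, 139, 170, 227, 231, 230, 230, 231, 231, 224, 174, 139, 133, 128, 118, 117, 116, 103, 62, 90, 121, 124, 124, 119, 119, 121, 122, 126, 127]
[133, 134, 151, 207, 223, 188, 129, 155, 220, 227, 219, 154, 134, 130, 122, 121, 122, 118, 90, 50, 85, 123, 127, 127, 123, 121, 122, 121, 122, 122]
-8.032582830343692 -0.07984201746109765
```

View pics/c9.png

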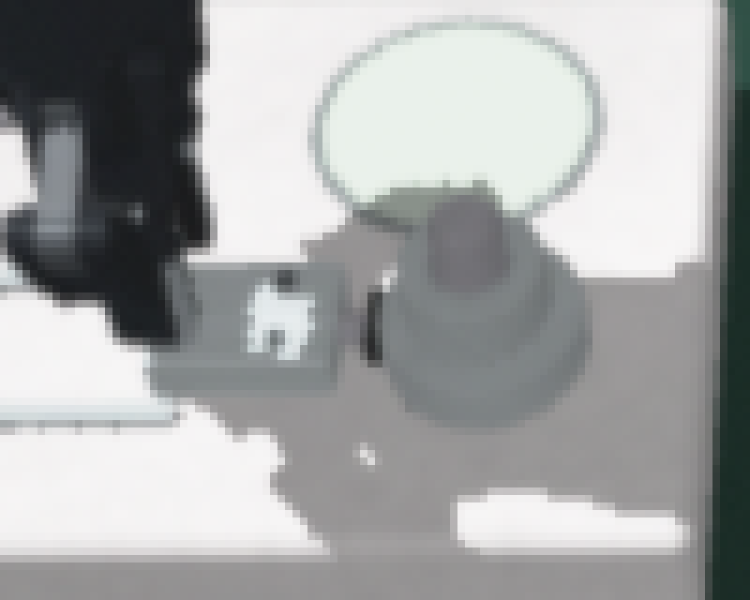

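The crop shows the tip against the collar (crop x≈385), with its protrusion down from about 53 to 40 crop px. That is about 3 mm pressed in. I add 1.5 mm.

>>> servo_tool:
  rows:
    - {"dx": 0.0008,"dy": 0,"dz": 0,"yaw": 0,"hand": 0.015}
    - {"dx": 0.0015,"dy": 0,"dz": 0,"yaw": 0,"hand": 0.015}
    - {"dx": 0.0015,"dy": 0,"dz": 0,"yaw": 0,"hand": 0.015}
  newtons: 40

```text
time: 20.05
position: [0.6088, -0.1124, 0.2438]
orientation: [180.0, 0.2, 103.8]
force: [0.4, -9.4, -5.5]
finger_gap: 0.025
gripper_force: 40.9
```

>>> servo_tool:
  rows:
    - {"dx": 0.0006,"dy": 0,"dz": 0,"yaw": 0,"hand": 0.015}
    - {"dx": 0.001,"dy": 0,"dz": 0,"yaw": 0,"hand": 0.015}
    - {"dx": 0.001,"dy": 0,"dz": 0,"yaw": 0,"hand": 0.015}
  newtons: 40

```text
time: 20.35
position: [0.6086, -0.1116, 0.2438]
orientation: [-180.0, 0.2, 103.8]
force: [1.6, -10.4, -5.5]
finger_gap: 0.0248
gripper_force: 40.9
```

>>> servo_tool:
  rows:
    - {"dx": 0,"dy": 0,"dz": 0,"yaw": 0,"hand": 0.04}
    - {"dx": 0,"dy": 0,"dz": 0,"yaw": 0,"hand": 0.055}
    - {"dx": 0,"dy": 0,"dz": 0,"yaw": 0,"hand": 0.055}
    - {"dx": 0,"dy": 0,"dz": -0.005,"yaw": 0,"hand": 0.055}
    - {"dx": 0,"dy": 0,"dz": -0.015,"yaw": 0,"hand": 0.055}
    - {"dx": 0,"dy": 0,"dz": -0.035,"yaw": 0,"hand": 0.055}
    - {"dx": 0,"dy": 0,"dz": -0.065,"yaw": 0,"hand": 0.055}
    - {"dx": 0,"dy": 0,"dz": -0.1,"yaw": 0,"hand": 0.055}
    - {"dx": 0,"dy": 0,"dz": -0.13,"yaw": 0,"hand": 0.055}
    - {"dx": 0,"dy": 0,"dz": -0.13,"yaw": 0,"hand": 0.055}
    - {"dx": 0,"dy": 0,"dz": -0.13,"yaw": 0,"hand": 0.055}
  newtons: 40

```text
time: 21.45
position: [0.6084, -0.11, 0.3748]
orientation: [179.9, 0.1, 103.9]
force: [-1.0, 0.1, -0.3]
finger_gap: 0.0551
gripper_force: 0.0
```

```bash
python3 - <<'E'
from h import *
f=arm.grab_frame("scene")
cv2.imwrite("pics/c10.png",cv2.resize(f[200:280,140:240],(750,600),interpolation=3))
E
```

```text
(no output)
```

View pics/c10.png

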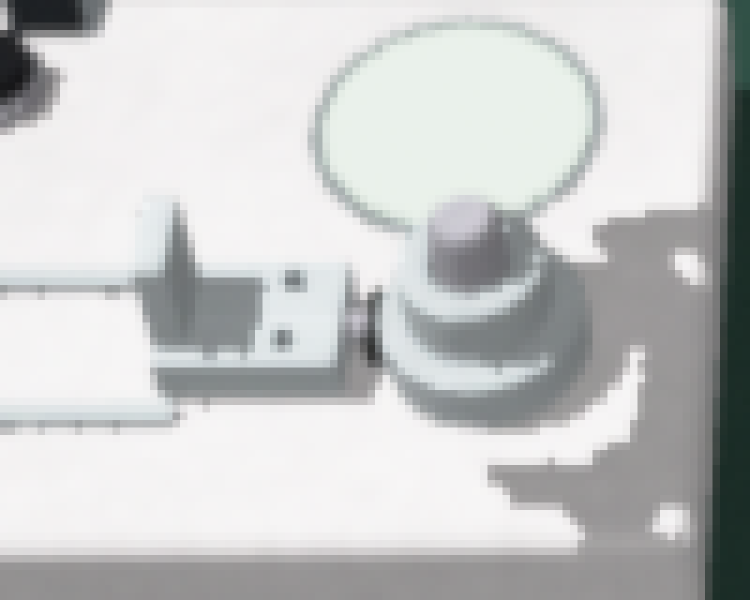

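The crop shows the jaw released, with about 8-10 mm of tip left between block (352) and collar (383). That is roughly half pressed in, and both collars are seated.

```bash
python3 -c "
from plant import arm
print(arm.finish_job())"
```

```text
the job is handed in; nothing more can be done
None
```

I handed the job in at about 21.5 s: both collars are seated on the post, and the clamp jaw's tip is pressed in about 4–5 mm on the wide collar, by force reading and picture. The hand-in call returned no verdict.

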